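# Refit the chocolate warmer's control knob and hold it pressed

## Robot

A 6-joint arm with a two-finger parallel gripper is mounted at the origin on the work surface. World frame = base frame: x ahead of the robot, y to its left, z up, the work surface at z = 0. Lengths are in m, angles in rad, forces in N, time in s.
With the tool pointing down it reaches from about 0.425 to 0.925 m from the base axis. Payload 12.5 kg.
Tool frame: the origin (TCP) lies at the very end of the fingers, on their centre line; the grasp point (between the pads) lies 19 mm behind it (robot.grasp_offset is the distance from the TCP to the grasp point, in m); z points along the fingers, y is the direction in which the jaws open and shut (so a half turn about z gives the same grasp; the last joint's range is limited). The gripper opens to 85 mm and grips with 20 to 120 N. Pads are 22 mm wide; open, the fingers measure 114 mm over their backs; the gripper's body (76 mm by 85 mm) begins 54 mm behind the grasp point. The pads swing forward as they close: fully open they stand 13 mm farther back than shut.
Start: joints at [-0.106, 0.491, 1.559, -0, 1.092, -0.106], TCP at [0.625, 0, 0.231] pointing down, gripper open.
Joint ranges: [-3.1, 3.1], [-0.84, 2.19], [0.05, 2.79], [-1.13, 4.28], [0.06, 2.93], [-2.69, 2.69]. Speed limits (rad/s): [2.22, 2.22, 2.79, 3.14, 3.14, 3.14].

## Interface

Orientations are given as a rotation vector (axis times angle).
In Python, from cell import robot, viewer, order gives the robot as it stands. The module is installed in compiled form; this text tells all that it offers.
- The arm moves only by the tool move_arm, never from a script. Its argument "rows" is a list that holds one entry, the list of rows, each a list of 4 numbers: the shift along the world's x, y, z in m, then the turn about the world's z in degrees. A call has 1 to 20 rows; each row shifts and turns the pose as measured when the row begins; what a row does not reach is not made up. A row lasts 1/12 s, in which the tool goes at most 41.7 mm and 7.16 degrees, less where a joint would pass 70% of its speed; a pose out of reach is approached as far as the arm can. A call with a gripper value outside its range is refused whole. "claw" is the closure, from 0 (fully open) to 1 (shut), set as the call begins (left out, the last holds). The fingers move at their own pace and stop on an object; "force" is the grip in N (left out, the last holds). Time passes only in rows, so rows that do not move let the fingers close. It gives the time, the measured TCP pose, the force and the opening at its end, in the units of the state.
- robot.observe(): the state, without advancing time (a new reading comes with each control period).
- viewer.camera(name): name is "scene" or "side" or "wrist"; returns the picture (400x640x3 uint8, red, green, blue); there is no depth.
- viewer.camera_info(name): a dict with "camera_matrix" (3x3 intrinsics, pixels), "origin" and "rotation" of the camera in the world. Camera axes: x right, y up, looking along -z (the intrinsics and any distortion apply to the point x, -y, -z); pixel columns grow to the right and rows downward; lengths in m; the calibration is good to about 2 mm. A picture is of the moment at which its call begins: read the wrist's pose just before it. camera_info takes no time and is no camera call; for the wrist camera it gives the pose at the moment of the call.
- order.close_job(): hands the job in, once; it reports no verdict.
Trained networks look in the newest picture that a camera, given by its name, has taken for a name from the list of things; names that differ only in an ending like _2 or _b are one class to them, and where a whole thing is asked for, a point or a joint stands for the part that bears it (a point fixed in the world has none). Each returns a list of dicts, best first, with "p" (0 to 1); they miss things now and then, are a little off and sometimes report something else, mostly with a low value. They report only what shows in the picture. A call takes as long as a camera call. They do not tell look-alikes from the thing itself.
- viewer.boxes_of(name, camera): "position" ([x, y, z] in m, in world coordinates, good to about 4 mm: the middle of the surface that is visible of it).
- viewer.silhouettes(name, camera): "mask" (400x640 bool, what is visible of it).
The state is a dict: "t": time; "joint_pos": joint angles; "joint_vel": joint speeds; "joint_efforts": joint torques, N m; "tool_pos": TCP position; "ee_rot": TCP orientation; "ft_force": force on the tool from outside, world axes, zero at the start; "torque": the same for the moment, N m; "finger_gap": finger opening in m.
Only numpy, scipy, OpenCV 4.12 (cv2) and the standard library are available. Lean on these libraries where they do the work, as an engineer would, in place of code of your own. Each camera call takes 0.05 s, during which the arm holds its last target.

## Task

The black knob has come off the chocolate warmer: pick it up from the table, turn it so that its red end matches the red tab of the bare D-shaped spindle, and push it fully home on the spindle. Then press it well down against the spindle's spring, to the bottom or nearly so, and finish while still holding it pressed - do not let go. Leave the chocolates, cutters and dishes where they are.

Things in the scene. Friction and masses are not known exactly. Their poses are not given: they have to be found in the camera images.
- knob: Loose black control knob, upright on the table, about 60 g. Origin: centre of its underside, z up. Round skirt 40 mm across, z = 0 to 18 mm; above it a bar grip 38 mm long (along knob x), 14 mm wide (along y), z = 18 to 42 mm: grip across the 14 mm, fingertips above the skirt. Blind D-hole in the underside: 15 mm deep, 15.4 mm across, its flat 2.7 mm from the axis on the +x side.
- knob_mark (a point): Red end of the knob's bar, which marks the flat (+x) side of its hole (the +x half of the bar's top and its +x end are red). The point is 18.5 mm along knob +x from the axis, 42 mm above the underside.
- spindle_seat (a point): Bare brass D-spindle on the warmer's deck. Point on its axis at the upper face of its white collar (54 mm across), where the knob's underside sits when home; 67 mm above the table unpressed. Frame z up; +x towards the shaft's flat, marked by a red tab on the collar's rim. Shaft: 13 mm tall above this point, 14 mm across, flat 2 mm from the axis; top 2 mm are 1 mm thinner all round.
- spindle (a joint): How far the bare spindle is pressed straight down into the warmer, m: 0 = up, 0.009 = bottom stop. A spring pushes it back up: about 3.6 N at the start of travel and 9 N at the bottom. It does not turn.
- valve: Fixed black bezel, 62 mm across, on the deck under the bare spindle, carrying the spindle; origin on the spindle's axis at the deck's surface, 50 mm above the table; same axes as the spindle's.
- melter: The chocolate warmer, a fixed steel box 300 (x) x 320 (y) mm; origin under its centre. Its front (-x) 110 mm is the control deck, 50 mm high; behind, the pan part is 80 mm high with lids to 104 mm, at least 55 mm from the spindle's axis. The second control on the deck, about 150 mm from the bare spindle, has its knob fitted and is fixed.
- star_cutter: Bystander, to be left alone: star-shaped open steel biscuit cutter, 68 mm across, 18 mm high; origin at the centre of its underside.
- flower_cutter: Bystander, to be left alone: flower-shaped open steel biscuit cutter, 58 mm across, 18 mm high; origin at the centre of its underside.
- slab: Bystander, to be left alone: flat dark chocolate slab, 90 x 120 x 9 mm; origin at the centre of its underside.
- cup_a: Bystander, to be left alone: small brown round cup, 48 mm across, 22 mm high; origin at the centre of its underside.
- cup_b: Bystander, to be left alone: a second small brown round cup, 48 mm across, 22 mm high; origin at the centre of its underside.
- heart: Bystander, to be left alone: chocolate heart, about 50 mm across, 8 mm high; origin at the centre of its underside.
- lolly: Bystander, to be left alone: flat chocolate lolly on a white stick, 160 mm long, 14 mm high; origin at the centre of its underside.
- dish: Bystander, to be left alone: clear round dish of chocolate pearls, 110 mm across, 28 mm high; origin at the centre of its underside.
There are look-alikes about, which are no part of the job. Leave any blue, orange or pink look-alike of the knob alone.

How it is judged:
On the way, in this order (a step that is already met when the one before it is completed fails the run):
1. the knob is lifted clear of the table in the gripper (height (world z) of knob above 0.04 m and contact force between the fingers and knob above 1 N), for 0.2 s.
2. the knob is home on the spindle, flat to flat, and held pressed down at least 4 mm for one second (horizontal distance between knob and spindle_seat below 0.003 m and z of knob in the frame of spindle_seat below 0.0025 m and angle between the z axis of knob and the z axis of spindle_seat, either way round below 0.12 rad and angle between the x axis of knob and the x axis of spindle_seat, either way round below 0.3 rad and x of knob_mark in the frame of spindle_seat above 0.01 m and value of joint spindle above 0.004 m and contact force between knob and valve above 3 N and contact force between the fingers and knob above 2 N), for 1 s.
At the end, for the whole second after the job is handed in: The knob sits on the bare spindle: axis within 3 mm, underside within 2.5 mm of the collar, upright within 0.12 rad, red end to red tab within 0.3 rad. The robot's fingers touch it and keep it pressed, still, so that the spindle is at least 4 mm down and the knob bears on it with more than 3 N (all of step 2 and linear speed of knob below 0.02 m/s); the arm keeps its last pose, push and grip.
It fails at once if a bystander (cutter, chocolate, cup or dish) is moved more than 20 mm (distance of any of star_cutter, flower_cutter, slab, cup_a, cup_b, heart, lolly, dish from where it was at the start of the episode above 0.02 m).
It also fails if it takes over 43 s, if anything falls off the work surface, if the arm or the gripper's body presses on something with over 40 N, if the wrist force passes 120 N, or if a joint passes its speed limit or range.

## Working session

There is one attempt and no reset: what is moved stays moved. The work goes in short steps, Python scripts to look and compute and a tool call to move; the robot and the scene stay as the last step left them, time stands still between calls to the robot, and variables do not carry over. Pictures are saved under pics/ and viewed, and the job is handed in when it is done.

Besides the shell and the picture viewer there is one more tool, called after ">>>" by a JSON object that holds its "api" and its "payload", one argument or row to a line. move_arm: Moves the arm, as the interface text tells. Its arguments: {"type":"object","properties":{"rows":{"type":"array"},"claw":{"type":"number"},"force":{"type":"number"}},"required":["rows"]}

```bash
mkdir -p pics; cat > h.py <<'E'
import numpy as np, cv2
from cell import robot, viewer, order
def save(im,n): cv2.imwrite(f'pics/{n}.png',im[:,:,::-1])
def pix2plane(cam,uv,z,info=None):
    i=info or viewer.camera_info(cam); K=np.array(i['camera_matrix']);R=np.array(i['rotation']);o=np.array(i['origin'])
    d=np.linalg.inv(K)@np.array([uv[0],uv[1],1.]); d=R@np.array([d[0],-d[1],-d[2]])
    return o+d*(z-o[2])/d[2]
def proj(cam,P,info=None):
    i=info or viewer.camera_info(cam); K=np.array(i['camera_matrix']);R=np.array(i['rotation']);o=np.array(i['origin'])
    p=R.T@(np.array(P)-o); p=K@np.array([p[0],-p[1],-p[2]]); return p[:2]/p[2]
E
python3 - <<'E'
from h import *
for c in ['scene','side','wrist']:
    save(viewer.camera(c),c+'0'); i=viewer.camera_info(c); print(c,{k:(np.round(v,3).tolist() if not isinstance(v,str) else v) for k,v in i.items()})
for n in ['knob','spindle_seat','valve']:
  for c in ['scene','side','wrist']:
    try: print(n,c,[(np.round(b['position'],3).tolist(),round(b['p'],2),proj(c,b['position']).round()) for b in viewer.boxes_of(n,c)])
    except Exception as e: print(n,c,e)
print(robot.observe())
E
```

```text
scene {'camera_matrix': [[409.34, 0.0, 323.233], [0.0, 409.34, 202.607], [0.0, 0.0, 1.0]], 'origin': [1.046, 0.481, 0.933], 'rotation': [0.334, 0.806, 2.246]}
side {'camera_matrix': [[442.93, 0.0, 322.818], [0.0, 442.93, 202.479], [0.0, 0.0, 1.0]], 'origin': [0.201, -0.738, 1.001], 'rotation': [0.712, -0.164, -0.383]}
wrist {'camera_matrix': [[314.046, 0.0, 320.813], [0.0, 314.046, 197.485], [0.0, 0.0, 1.0]], 'origin': [0.627, 0.074, 0.375], 'rotation': [-0.301, 0.002, -0.0]}
knob scene invalid index to scalar variable.
knob side invalid index to scalar variable.
knob wrist invalid index to scalar variable.
spindle_seat scene invalid index to scalar variable.
spindle_seat side invalid index to scalar variable.
spindle_seat wrist invalid index to scalar variable.
valve scene invalid index to scalar variable.
valve side invalid index to scalar variable.
valve wrist invalid index to scalar variable.
{'t': 0.6, 'joint_pos': array([-1.05590083e-01,  4.90865281e-01,  1.55889475e+00,  1.88170591e-05,
        1.09169927e+00, -1.05618802e-01]), 'joint_vel': array([-0.00077653,  0.000239  ,  0.00043576, -0.00085416, -0.00076501,
        0.00072225]), 'joint_efforts': array([-1.10352896e-03, -6.18012285e+01, -2.61773747e+01, -1.36735976e-04,
        3.02774342e-04, -5.82658504e-05]), 'tool_pos': array([6.25017854e-01, 3.13142737e-05, 2.31350332e-01]), 'ee_rot': array([2.22135329e+00, 2.22139782e+00, 1.52077609e-04]), 'ft_force': array([-1.11366524, -0.0399515 ,  0.57624424]), 'torque': array([ 0.01486461, -0.00295016,  0.03253968]), 'finger_gap': 0.08558915672819059}
```

```bash
sed -i "s/R=np.array(i\['rotation'\])/R=cv2.Rodrigues(np.array(i['rotation'],float))[0]/" h.py
python3 - <<'E'
from h import *
for n in ['knob','spindle_seat','valve']:
  for c in ['scene','side','wrist']:
    try: print(n,c,[(np.round(b['position'],3).tolist(),round(b['p'],2),proj(c,b['position']).round()) for b in viewer.boxes_of(n,c)])
    except Exception as e: print(n,c,e)
E
```

```text
knob scene [([0.597, -0.302, 0.022], 0.69, array([247., 172.])), ([0.515, -0.283, 0.03], 0.67, array([271., 160.])), ([0.516, -0.358, 0.025], 0.67, array([256., 150.])), ([0.651, -0.234, 0.021], 0.46, array([247., 194.]))]
knob side [([0.636, -0.254, 0.024], 0.68, array([397., 276.])), ([0.584, -0.316, 0.024], 0.67, array([391., 303.])), ([0.502, -0.301, 0.02], 0.61, array([358., 310.])), ([0.526, 0.106, 0.064], 0.61, array([305., 184.])), ([0.502, -0.373, 0.029], 0.49, array([372., 334.]))]
knob wrist [([0.517, -0.275, 0.013], 0.91, array([245., 355.])), ([0.649, -0.233, 0.02], 0.75, array([338., 335.]))]
spindle_seat scene [([0.532, 0.116, 0.065], 0.54, array([364., 231.]))]
spindle_seat side [([0.529, 0.109, 0.07], 0.68, array([306., 181.]))]
spindle_seat wrist [([0.535, 0.114, 0.066], 0.95, array([220.,  54.]))]
valve scene [([0.535, 0.119, 0.066], 0.81, array([365., 232.]))]
valve side [([0.525, 0.103, 0.065], 0.82, array([305., 184.])), ([0.617, 0.099, 0.065], 0.36, array([334., 177.]))]
valve wrist [([0.535, 0.112, 0.067], 0.64, array([220.,  56.]))]
```

View pics/scene0.png

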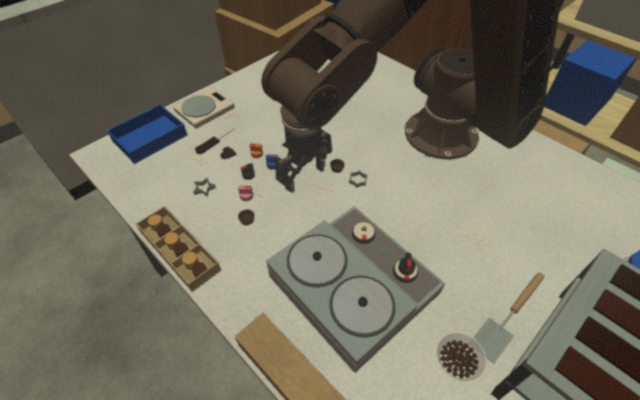

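View pics/side0.png

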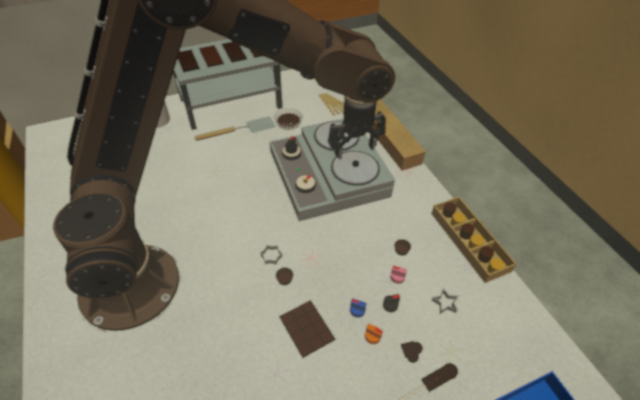

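View pics/wrist0.png

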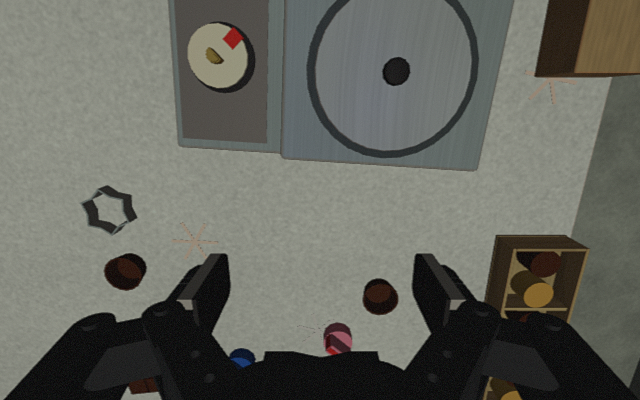

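```bash

python3 - <<'E'
import cv2,numpy as np
a=cv2.imread('pics/scene0.png')[125:225,200:320]; b=cv2.imread('pics/side0.png')[255:365,330:440]; c=cv2.imread('pics/wrist0.png')[0:110,160:280]
f=lambda x:cv2.resize(x,(390,390),interpolation=cv2.INTER_CUBIC)
cv2.imwrite('pics/crop1.png',np.hstack([f(a),f(b)])); cv2.imwrite('pics/crop2.png',cv2.resize(c,None,fx=5,fy=5))
from h import *
print('seat',pix2plane('wrist',(219,56),.067))
im=cv2.imread('pics/wrist0.png').astype(int); m=(im[:,:,2]>150)&(im[:,:,1]<90)&(im[:,:,0]<90); m[:,300:]=0;m[120:]=0
ys,xs=np.nonzero(m); print(xs.mean(),ys.mean(),pix2plane('wrist',(xs.mean(),ys.mean()),.067))
hsv=im.astype(np.uint8)
w=((im.min(2)>150)); w[120:]=0; w[:,:180]=0; w[:,265:]=0
w|=m
n,l,s,cen=cv2.connectedComponentsWithStats(w.astype(np.uint8)); k=1+s[1:,4].argmax(); print(s[k],cen[k])
cs,_=cv2.findContours((l==k).astype(np.uint8),0,2); p=max(cs,key=len)[:,0,:]
P=np.array([pix2plane('wrist',q,.067)[:2] for q in p]); print(cv2.minEnclosingCircle(P.astype(np.float32)))
A=np.c_[2*P,np.ones(len(P))]; s=np.linalg.lstsq(A,(P**2).sum(1),rcond=None)[0]; print(s[:2],np.sqrt(s[2]+s[:2]@s[:2]))
E
```

```text
seat [0.53471737 0.11214709 0.067     ]
nan nan [nan nan nan]<stdin>:8: RuntimeWarning: Mean of empty slice.
  ret = ret.dtype.type(ret / rcount)
Traceback (most recent call last):
ValueError: attempt to get argmax of an empty sequence
```

View pics/crop1.png

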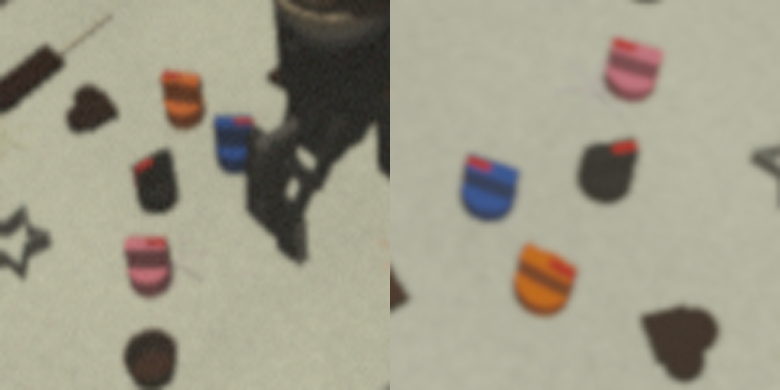

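View pics/crop2.png

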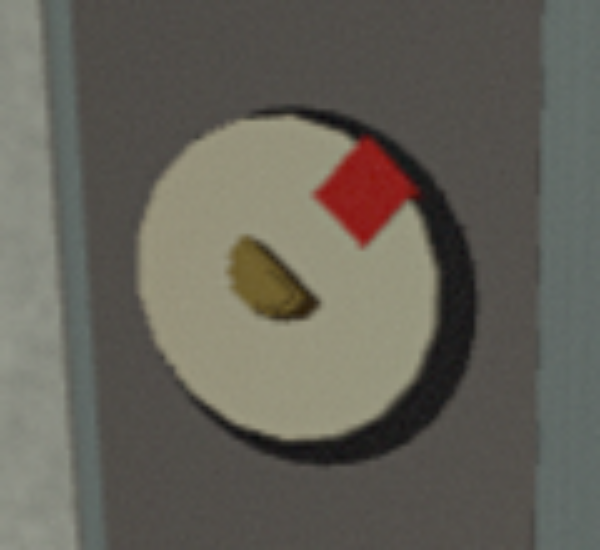

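Candidates for the knob in the scene picture are black with a red end (247,171), blue (271,160), orange (257,150), pink (246,192), the heart (228,153) and a cup (247,216). I choose the black one. In the wrist crop, the seat is at about (218,56), with its red tab up and to the right.

```bash
cat > collar.py <<'E'
from h import *
def collar(im,info,roi,z=.067,tag=None):
    u0,u1,v0,v1=roi; hsv=cv2.cvtColor(im,cv2.COLOR_RGB2HSV); R=np.zeros(im.shape[:2],bool); R[v0:v1,u0:u1]=1
    red=R&((hsv[...,0]<8)|(hsv[...,0]>172))&(hsv[...,1]>150)&(hsv[...,2]>100)
    wh=R&(im.min(2)>110)&(hsv[...,1]<70)&(im[...,0].astype(int)>im[...,2]+5)
    m=(wh|red).astype(np.uint8); n,l,s,c=cv2.connectedComponentsWithStats(m); k=1+s[1:,4].argmax()
    cs,_=cv2.findContours((l==k).astype(np.uint8),cv2.RETR_EXTERNAL,cv2.CHAIN_APPROX_NONE); p=cv2.convexHull(max(cs,key=len))[:,0,:]
    P=np.array([pix2plane(None,q,z,info)[:2] for q in p]); A=np.c_[2*P,np.ones(len(P))]
    x=np.linalg.lstsq(A,(P**2).sum(1),rcond=None)[0]; r=np.sqrt(x[2]+x[:2]@x[:2])
    ys,xs=np.nonzero(red); t=pix2plane(None,(xs.mean(),ys.mean()),z,info)[:2]; d=t-x[:2]
    print('collar c',x[:2].round(4),'r',r.round(4),'tab dist',np.linalg.norm(d).round(4),'yaw deg',np.degrees(np.arctan2(d[1],d[0])).round(1),s[k])
E
python3 - <<'E'
from collar import *
im=cv2.imread('pics/wrist0.png')[:,:,::-1].copy()
print(im[40,200],im[40,150])
collar(im,viewer.camera_info('wrist'),(184,262,5,105))
E
```

```text
[150 145 123] [134 137 125]
collar c [0.5332 0.1125] r 0.0266 tab dist 0.0209 yaw deg 44.2 [ 188   24   59   64 2721]
```

>>> {"api": "move_arm", "payload": {
  "rows": [
    [[-0.005, -0.036, 0, 0], [-0.005, -0.036, 0, 0], [-0.005, -0.036, 0, 0], [-0.005, -0.036, 0, 0], [-0.005, -0.036, 0, 0], [-0.005, -0.036, 0, 0], [-0.005, -0.036, 0, 0], [0, -0.036, 0, 0], [0, 0, 0, 0], [0, 0, 0, 0], [0, 0, 0, 0]]
  ],
  "claw": 0.35
}}

```text
t: 1.97
tool_pos: [0.5861, -0.3, 0.2312]
ee_rot: [2.217, 2.225, 0.001]
ft_force: [0.3, -0.1, -0.2]
finger_gap: 0.0557
```

```bash

python3 - <<'E'
from h import *
i=viewer.camera_info('wrist'); im=viewer.camera('wrist'); save(im,'w1'); np.save('w1info.npy',i,allow_pickle=True)
for b in viewer.boxes_of('knob','wrist'): print(np.round(b['position'],3),b['p'],proj('wrist',b['position']))
for s in viewer.silhouettes('knob','wrist'):
    ys,xs=np.nonzero(s['mask']); print(s['p'],xs.min(),xs.max(),ys.min(),ys.max(),im[s['mask']].mean(0))
E
```

```text
[ 0.648 -0.248  0.02 ] 0.94 [375.37620975 122.22229478]
[ 0.51  -0.363  0.029] 0.93 [254.3190432  222.33614656]
[ 0.518 -0.285  0.026] 0.87 [258.45896423 156.27310938]
[ 0.591 -0.303  0.026] 0.62 [323.4278993  171.90641863]
0.87 231 271 141 179 [44.00824176 52.61904762 90.32142857]
0.78 306 342 158 193 [43.97174571 30.61553986 29.44904137]
0.73 357 396 101 138 [142.66609146  82.4659189   89.90681622]
```

View pics/w1.png

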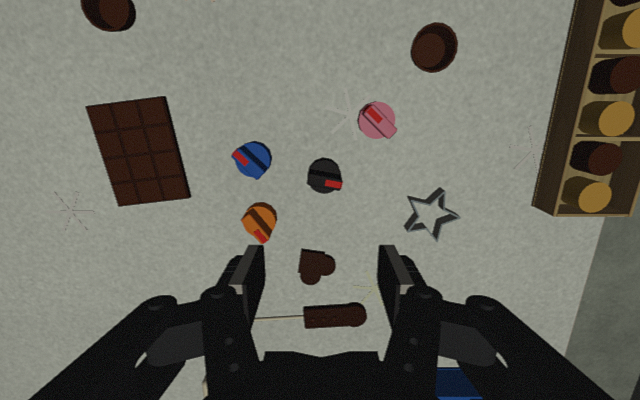

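The black knob is at (324,175) with its red end toward (333,184). The look-alikes are blue (253,160), orange (260,222) and pink (377,120).

```bash

python3 - <<'E'
from h import *
i=np.load('w1info.npy',allow_pickle=True).item()
im=cv2.imread('pics/w1.png'); c=im[145:205,290:360]; cv2.imwrite('pics/w1c.png',cv2.resize(c,None,fx=8,fy=8,interpolation=cv2.INTER_CUBIC))
hsv=cv2.cvtColor(im,cv2.COLOR_BGR2HSV)
red=((hsv[...,0]<8)|(hsv[...,0]>172))&(hsv[...,1]>140)&(hsv[...,2]>80); R=np.zeros_like(red);R[150:200,295:355]=1;red&=R
ys,xs=np.nonzero(red);print('red px',len(xs),cv2.minAreaRect(np.c_[xs,ys].astype(np.float32)))
print(pix2plane(None,(xs.mean(),ys.mean()),.042,i))
m=R&((im.max(2)<75)|red); ys,xs=np.nonzero(m); print(xs.min(),xs.max(),ys.min(),ys.max())
for z in (0,.018,.042): print(z,pix2plane(None,(324,175),z,i))
E
```

```text
red px 107 ((332.88800048828125, 183.61599731445312), (16.457462310791016, 6.439876556396484), 10.30484676361084)
[ 0.6010225 -0.3132656  0.042    ]
307 341 158 193
0 [ 0.59169856 -0.31345512  0.        ]
0.018 [ 0.59149009 -0.30925171  0.018     ]
0.042 [ 0.59121212 -0.30364716  0.042     ]
```

View pics/w1c.png

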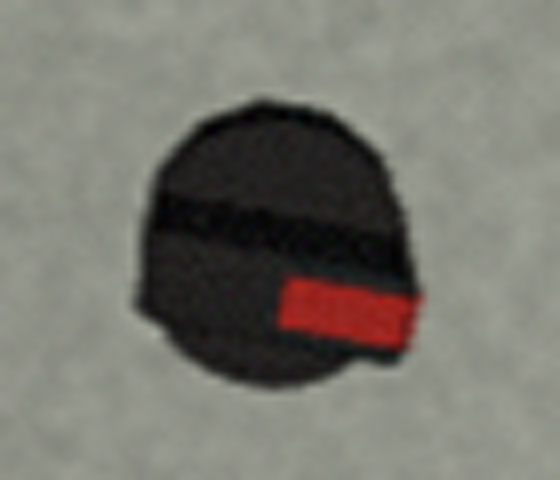

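```bash

python3 - <<'E'
from h import *
i=np.load('w1info.npy',allow_pickle=True).item()
c=[pix2plane(None,np.array(q)/8+[290-.4,145-.4],.042,i)[:2] for q in [(285,278),(423,295),(408,350),(277,328)]]
TL,TR,BR,BL=c; print(np.round(c,4)); print('axis',(TL+BL)/2,'end',(TR+BR)/2,'w',np.linalg.norm(TL-BL),'len',np.linalg.norm((TR+BR-TL-BL)/2))
for d in (TR-TL,BR-BL,(TR+BR-TL-BL)/2): print(np.degrees(np.arctan2(d[1],d[0])))
# skirt circle test
for cc in [((TL+BL)/2)]:
  print('skirt top outline px', [proj(None,[cc[0]+.02*np.cos(a),cc[1]+.02*np.sin(a),.018],i).round(1).tolist() for a in (0,1.57,3.14,4.71)])
print(robot.observe()['joint_pos'])
E
```

```text
[[ 0.5926 -0.3085]
 [ 0.6114 -0.3108]
 [ 0.6096 -0.3186]
 [ 0.5915 -0.3156]]
axis [ 0.59205255 -0.31203146] end [ 0.6105052  -0.31474182] w 0.007134466164448373 len 0.018650635785478212
-7.062935070412676
-9.699617779508287
-8.355960335166362
skirt top outline px [[341.6, 177.4], [324.6, 160.4], [307.3, 177.3], [324.3, 193.8]]
[-5.71429985e-01  5.38436431e-01  1.47184956e+00  7.53001607e-04
  1.13016755e+00 -5.77181413e-01]
```

>>> {"api": "move_arm", "payload": {
  "rows": [
    [[0.0004, -0.0009, -0.008, -7.05], [0.0004, -0.0009, -0.008, -7.05], [0.0004, -0.0009, -0.008, -7.05], [0.0004, -0.0009, -0.008, -7.05], [0.0004, -0.0009, -0.008, -7.05], [0.0004, -0.0009, -0.008, -7.05], [0.0004, -0.0009, -0.008, -7.05], [0.0004, -0.0009, -0.008, -7.05], [0.0004, -0.0009, -0.008, -7.05], [0.0004, -0.0009, -0.008, -7.05], [0.0004, -0.0009, -0.008, -7.05], [0.0004, -0.0009, -0.008, -7.05], [0.0004, -0.0009, -0.008, -7.05], [0.0004, -0.0009, -0.008, -7.05], [0, 0, 0, 0], [0, 0, 0, 0]]
  ],
  "claw": 0.5,
  "force": 60
}}

```text
t: 3.45
tool_pos: [0.599, -0.2902, 0.1189]
ee_rot: [3.125, -0.267, -0.003]
ft_force: [0.1, -0.3, -0.1]
finger_gap: 0.0425
```

```bash

python3 - <<'E'
from h import *
o=robot.observe();R=cv2.Rodrigues(o['ee_rot'])[0];print(o['t'],o['tool_pos'],R.round(4).tolist(),'jaw yaw',np.degrees(np.arctan2(R[1,1],R[0,1])),o['joint_pos'].round(3))
i=viewer.camera_info('wrist'); im=viewer.camera('wrist'); np.save('w2info.npy',i,allow_pickle=True)
ax=np.array([.592,-.312]);a=np.radians(-8.4);u=np.array([np.cos(a),np.sin(a)]);v=np.array([-u[1],u[0]])
im2=im.copy()
for s,t in [(0,3.5),(18.5,3.5),(18.5,-3.5),(0,-3.5)]:
    p=proj(None,[*(ax+u*s/1e3+v*t/1e3),.042],i); print(p); cv2.circle(im2,tuple(int(round(x)) for x in p),1,(0,255,0),-1)
for n in range(40):
    b=n/40*6.283; p=proj(None,[ax[0]+.02*np.cos(b),ax[1]+.02*np.sin(b),.018],i); cv2.circle(im2,tuple(int(round(x)) for x in p),0,(255,255,0),-1)
save(im2,'w2')
E
```

```text
3.45 [ 0.59897594 -0.29023763  0.1189369 ] [[0.9855, -0.1697, -0.0024], [-0.1697, -0.9855, -0.0054], [-0.0014, 0.0058, -1.0]] jaw yaw -99.77102702738907 [-0.548  0.665  1.559 -0.007  0.916  1.198]
[344.05772066 212.87459287]
[343.99769355 189.09772803]
[353.57799361 188.85892479]
[353.41203515 212.6434113 ]
```

View pics/w2.png

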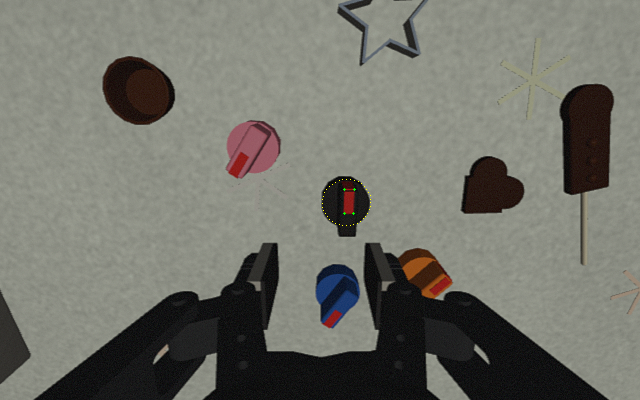

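```bash

python3 - <<'E'
from h import *
i=np.load('w2info.npy',allow_pickle=True).item()
im=cv2.imread('pics/w2.png')
cv2.imwrite('pics/w2c.png',cv2.resize(im[165:245,310:390],None,fx=7,fy=7,interpolation=cv2.INTER_CUBIC))
hsv=cv2.cvtColor(im,cv2.COLOR_BGR2HSV)
red=((hsv[...,0]<8)|(hsv[...,0]>172))&(hsv[...,1]>120)&(hsv[...,2]>70); R=np.zeros_like(red);R[175:240,325:370]=1;red&=R
ys,xs=np.nonzero(red); r=cv2.minAreaRect(np.c_[xs,ys].astype(np.float32)); print(len(xs),r,xs.min(),xs.max(),ys.min(),ys.max())
P=np.array([pix2plane(None,(x,y),.042,i)[:2] for x,y in zip(xs,ys)]); print(P.mean(0)); w,v=np.linalg.eigh(np.cov(P.T)); d=v[:,1]; print(np.degrees(np.arctan2(d[1],d[0])),np.sqrt(12*w))
E
```

```text
241 ((348.6500549316406, 200.45001220703125), (10.276355743408203, 25.3679141998291), 3.3664603233337402) 343 354 188 213
[ 0.60096748 -0.31316093]
169.55686114894687 [0.00759063 0.01871676]
```

View pics/w2c.png

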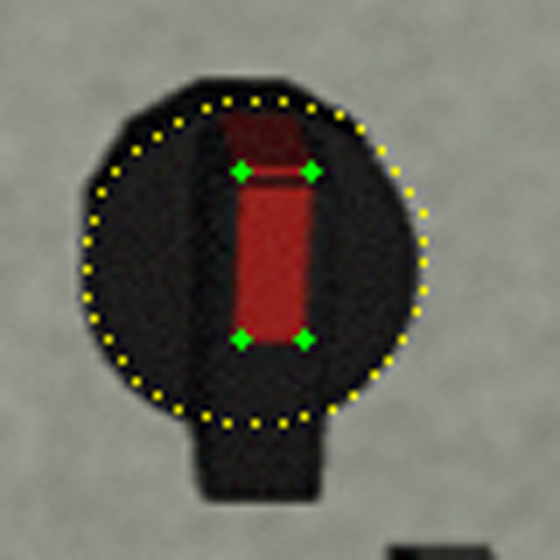

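>>> {"api": "move_arm", "payload": {
  "rows": [
    [[-0.004, -0.011, -0.005, 0], [-0.0032, -0.0105, -0.01, 0], [0, 0, -0.015, 0], [0, 0, -0.015, 0], [0, 0, -0.01, 0], [0, 0, 0, 0]]
  ]
}}

```text
t: 4.0
tool_pos: [0.5909, -0.3163, 0.0626]
ee_rot: [3.124, -0.245, 0.004]
ft_force: [-0.2, -0.1, 0.0]
finger_gap: 0.0426
```

>>> {"api": "move_arm", "payload": {
  "rows": [
    [[0.0008, 0.0045, -0.01, 0], [0, 0, -0.01, 0], [0, 0, -0.01, 0], [0, 0, -0.008, 0], [0, 0, 0, 0]]
  ]
}}

```text
t: 4.42
tool_pos: [0.5915, -0.3126, 0.0212]
ee_rot: [3.123, -0.243, 0.005]
ft_force: [-0.1, 0.5, -0.7]
finger_gap: 0.0429
```

>>> {"api": "move_arm", "payload": {
  "rows": [
    [[0, 0, 0.001, 0], [0, 0, 0, 0], [0, 0, 0, 0], [0, 0, 0, 0], [0, 0, 0, 0], [0, 0, 0, 0], [0, 0, 0, 0]]
  ],
  "claw": 1
}}

```text
t: 5.0
tool_pos: [0.5924, -0.3127, 0.0237]
ee_rot: [3.122, -0.241, 0.008]
ft_force: [-0.5, 0.4, 0.7]
finger_gap: 0.0131
```

>>> {"api": "move_arm", "payload": {
  "rows": [
    [[0, 0, 0.015, 0], [0, 0, 0.03, 0], [0, 0, 0.035, 0], [0, 0, 0.035, 0], [0, 0, 0.035, 0], [0, 0, 0, 0], [0, 0, 0, 0]]
  ]
}}

```text
t: 5.58
tool_pos: [0.5904, -0.3115, 0.1792]
ee_rot: [3.124, -0.242, 0.003]
ft_force: [-0.3, -0.4, -1.9]
finger_gap: 0.0129
```

```bash

python3 - <<'E'
from h import *
o=robot.observe();R=cv2.Rodrigues(o['ee_rot'])[0];print(o['t'],o['tool_pos'],R.round(4).tolist(),'jaw yaw',np.degrees(np.arctan2(R[1,1],R[0,1])),o['joint_pos'].round(3),o['finger_gap'])
save(viewer.camera('wrist'),'w3');save(viewer.camera('scene'),'s3')
E
```

```text
5.5833 [ 0.59038361 -0.31153429  0.17917462] [[0.9881, -0.1539, 0.0013], [-0.1539, -0.9881, -0.0082], [0.0026, 0.0079, -1.0]] jaw yaw -98.85333760535511 [-0.582  0.6    1.506 -0.007  1.03   1.147] 0.012930756985102565
```

View pics/w3.png

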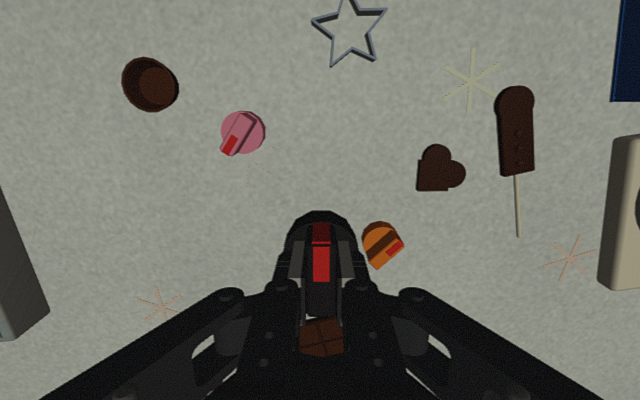

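```bash
cat > held.py <<'E'
from h import *
def held(im,i,o,roi=(295,345,200,300),off=.0237):
    R=cv2.Rodrigues(o['ee_rot'])[0]; u0,u1,v0,v1=roi
    hsv=cv2.cvtColor(im,cv2.COLOR_RGB2HSV); red=((hsv[...,0]<8)|(hsv[...,0]>172))&(hsv[...,1]>150)&(hsv[...,2]>115)
    M=np.zeros_like(red);M[v0:v1,u0:u1]=1;red&=M; n,l,s,c=cv2.connectedComponentsWithStats(red.astype(np.uint8)); k=1+s[1:,4].argmax(); print(s[k],c[k])
    ys,xs=np.nonzero(l==k); z=o['tool_pos'][2]-off+.042
    P=np.array([pix2plane(None,(x,y),z,i)for x,y in zip(xs,ys)])
    T=(P-o['tool_pos'])@R; w,v=np.linalg.eigh(np.cov(T[:,:2].T)); d=v[:,1]; d=d*np.sign(d[0])
    print('tool frame red mean',T.mean(0).round(4),'ext',T.min(0).round(4),T.max(0).round(4),'ang',np.degrees(np.arctan2(d[1],d[0])).round(1))
E
python3 - <<'E'
from held import *
o=robot.observe(); i=viewer.camera_info('wrist'); im=cv2.imread('pics/w3.png')[:,:,::-1].copy()
held(im,i,o)
cv2.imwrite('pics/w3c.png',cv2.resize(im[200:330,250:390,::-1],None,fx=5,fy=5,interpolation=cv2.INTER_CUBIC))
E
```

```text
[313 247  16  35 556] [320.55215827 263.88309353]
tool frame red mean [ 0.0074  0.0013 -0.0183] ext [-0.0013 -0.0021 -0.0183] [ 0.0158  0.0047 -0.0182] ang -0.5
```

View pics/w3c.png

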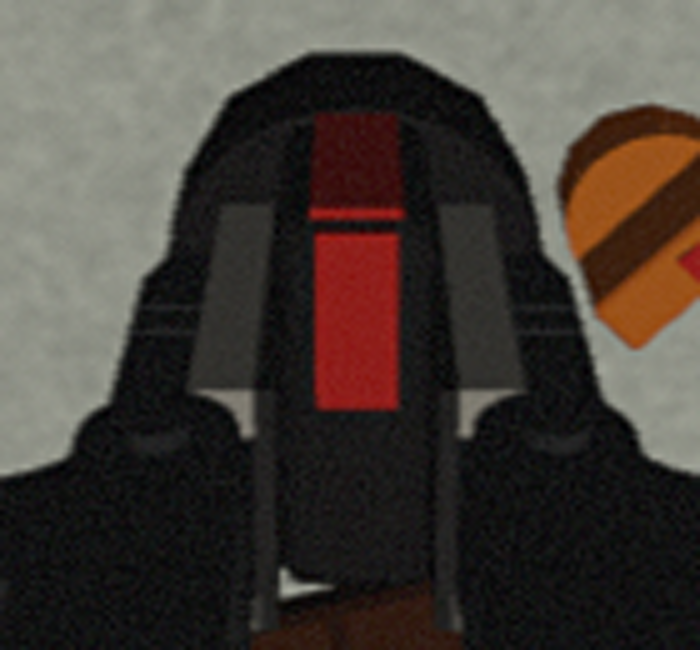

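>>> {"api": "move_arm", "payload": {
  "rows": [
    [[-0.009, 0.034, 0, 4.8], [-0.009, 0.034, 0, 4.8], [-0.009, 0.034, 0, 4.8], [-0.009, 0.034, 0, 4.8], [-0.009, 0.034, 0, 4.8], [-0.009, 0.034, 0, 4.8], [-0.009, 0.034, 0, 4.8], [-0.009, 0.034, 0, 4.8], [-0.009, 0.034, 0, 4.8], [-0.009, 0.034, 0, 4.8], [-0.009, 0.034, 0, 4.8], [0, 0, 0, 0], [0, 0, 0, 0], [0, 0, 0, 0]]
  ]
}}

```text
t: 6.85
tool_pos: [0.4762, 0.0777, 0.1597]
ee_rot: [-2.885, -1.238, 0.035]
ft_force: [0.2, 0.1, 0.1]
finger_gap: 0.0128
```

```bash

python3 - <<'E'
from held import *
from collar import collar
o=robot.observe();R=cv2.Rodrigues(o['ee_rot'])[0];print(o['t'],o['tool_pos'],'x yaw',np.degrees(np.arctan2(R[1,0],R[0,0])),'tz',R[:,2].round(4),o['joint_pos'].round(3))
i=viewer.camera_info('wrist');im=viewer.camera('wrist');save(im,'w4'); np.save('w4info.npy',i,allow_pickle=True)
print(proj(None,[.5332,.1125,.067],i))
held(im,i,o)
E
```

```text
6.85 [0.47624219 0.07768147 0.1597342 ] x yaw 46.44276355644416 tz [-0.0212 -0.0066 -0.9998] [ 0.028  0.396  1.969 -0.008  0.798  0.794]
[343.0928142  113.51245655]
[313 247  16  35 559] [320.51341682 263.96958855]
tool frame red mean [ 0.0055  0.0021 -0.0184] ext [-0.0033 -0.0013 -0.0186] [ 0.014   0.0055 -0.0182] ang -0.0
```

View pics/w4.png

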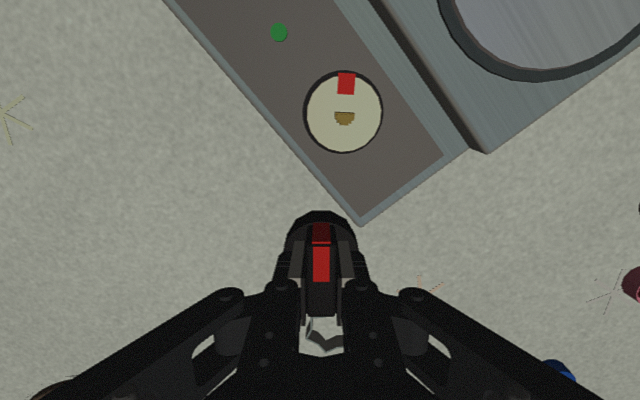

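```bash

python3 - <<'E'
from collar import *
i=np.load('w4info.npy',allow_pickle=True).item(); im=cv2.imread('pics/w4.png')[:,:,::-1].copy()
collar(im,i,(295,395,60,165))
o=robot.observe();i2=viewer.camera_info('wrist');print(i['origin'],i2['origin'],i['rotation'],i2['rotation'],o['tool_pos'],o['ee_rot'],o['joint_vel'].round(4))
E
```

```text
collar c [0.5333 0.1122] r 0.0267 tab dist 0.021 yaw deg 43.1 [ 307   73   74   78 4115]
[0.53327664 0.1318205  0.30205873] [0.53348582 0.13135087 0.3020391 ] [-0.30067209  0.13357151 -0.75238298] [-0.30065826  0.13369185 -0.75326702] [0.47640435 0.0772511  0.15972842] [-2.88545651 -1.2362106   0.03465057] [-0.0215 -0.0035 -0.0102 -0.0029  0.0036 -0.0005]
```

>>> {"api": "move_arm", "payload": {
  "rows": [
    [[0.01, 0.004, 0.004, -2.7], [0.01, 0.004, 0.004, 0], [0.01, 0.004, 0.0, 0], [0, 0, 0.0, 0], [0, 0, 0, 0], [0, 0, 0, 0]]
  ]
}}

```text
t: 7.4
tool_pos: [0.508, 0.0834, 0.1655]
ee_rot: [-2.92, -1.146, 0.041]
ft_force: [-0.4, 0.4, -0.2]
finger_gap: 0.013
```

```bash
cat > rep.py <<'E'
from h import *
import sys
from collar import collar
def ray(i,uv):
    K=np.array(i['camera_matrix']);R=cv2.Rodrigues(np.array(i['rotation'],float))[0]
    d=np.linalg.inv(K)@np.array([uv[0],uv[1],1.]); return np.array(i['origin']),R@np.array([d[0],-d[1],-d[2]])
o=robot.observe();i=viewer.camera_info('wrist');R=cv2.Rodrigues(o['ee_rot'])[0]
print('t',o['t'],o['tool_pos'].round(4),'x yaw',np.degrees(np.arctan2(R[1,0],R[0,0])).round(2),'tz',R[:,2].round(4),'f',o['ft_force'].round(1),'gap',o['finger_gap'].round(4),'vel',np.abs(o['joint_vel']).max().round(4))
im=viewer.camera('wrist');save(im,sys.argv[1])
C=R.T@(np.array(i['origin'])-o['tool_pos']); Rc=R.T@cv2.Rodrigues(np.array(i['rotation'],float))[0]
print('cam in tool',C.round(4),cv2.Rodrigues(Rc)[0].ravel().round(4))
hsv=cv2.cvtColor(im,cv2.COLOR_RGB2HSV); red=((hsv[...,0]<8)|(hsv[...,0]>172))&(hsv[...,1]>150)&(hsv[...,2]>115)
M=np.zeros_like(red);M[235:300,300:342]=1;red&=M; n,l,s,c=cv2.connectedComponentsWithStats(red.astype(np.uint8)); k=1+s[1:,4].argmax()
x,y,w,h,_=s[k]
def tl(u,v,z=-.0183):
    a,d=ray(i,(u,v)); a=R.T@(a-o['tool_pos']); d=R.T@d; return (a+d*(z-a[2])/d[2])[:2]
near=tl(x+(w-1)/2,y+h-.5); print('red box',s[k],'knob axis in tool',near.round(4))
kw=o['tool_pos']+R@np.array([near[0],near[1],-.0183+.024]); print('knob (hole mid) in world',kw.round(4))
if len(sys.argv)>2: collar(im,i,eval(sys.argv[2]))
E
python3 rep.py w5 "(280,410,60,195)"
```

```text
Traceback (most recent call last):
  File "rep.py", line 8, in <module>
    print('t',o['t'],o['tool_pos'].round(4),'x yaw',np.degrees(np.arctan2(R[1,0],R[0,0])).round(2),'tz',R[:,2].round(4),'f',o['ft_force'].round(1),'gap',o['finger_gap'].round(4),'vel',np.abs(o['joint_vel']).max().round(4))
                                                                                                                                                         ^^^^^^^^^^^^^^^^^^^^^
AttributeError: 'float' object has no attribute 'round'
```

```bash
sed -i "s/o\['finger_gap'\].round(4)/round(o['finger_gap'],4)/" rep.py; python3 rep.py w5 "(280,410,60,195)"
```

```text
t 7.4 [0.508  0.0834 0.1655] x yaw 42.87 tz [-0.0261 -0.0059 -0.9996] f [-0.4  0.4 -0.2] gap 0.013 vel 0.0194
cam in tool [ 0.0759  0.0025 -0.1439] [2.0593 2.06   0.3145]
red box [313 247  16  35 559] knob axis in tool [-0.0033  0.0021]
knob (hole mid) in world [0.5068 0.0796 0.1598]
collar c [0.5331 0.1122] r 0.0267 tab dist 0.0209 yaw deg 43.5 [ 281  111   68   72 3511]
```

View pics/w5.png

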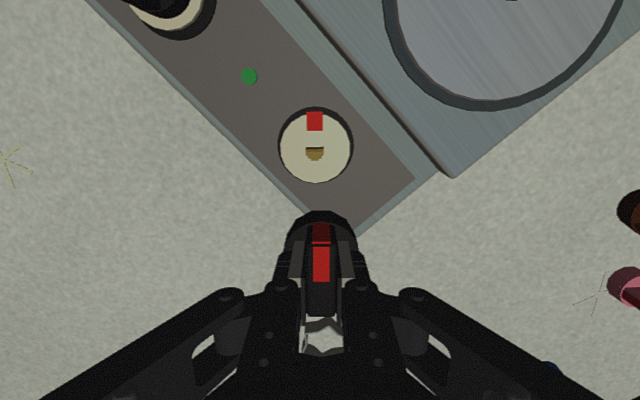

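```bash

python3 - <<'E'
from h import *
r=lambda v:cv2.Rodrigues(np.array(v,float))[0]
R0=r([2.22135329,2.22139782,1.5e-4]); print(cv2.Rodrigues(R0.T@r([-.301,.002,0]))[0].ravel(), R0.T@(np.array([.627,.074,.375])-[.625,0,.2314]))
o=robot.observe();i=viewer.camera_info('wrist');R=r(o['ee_rot']);print(cv2.Rodrigues(R.T@r(i['rotation']))[0].ravel(), R.T@(np.array(i['origin'])-o['tool_pos']))
print(o['joint_pos'].round(4),i)
E
```

```text
[2.06031667 2.06031628 0.31465856] [ 0.07400019  0.00202064 -0.14359961]
[2.05922325 2.06010348 0.31447239] [ 0.07590752  0.0025141  -0.14388532]
[ 0.0369  0.4285  1.8856 -0.0066  0.854   0.864 ] {'camera_matrix': array([[314.04600219,   0.        , 320.81253565],
       [  0.        , 314.04600219, 197.48519218],
       [  0.        ,   0.        ,   1.        ]]), 'origin': array([0.56886042, 0.134088  , 0.30747922]), 'rotation': array([-0.30021184,  0.14767711, -0.81362442])}
```

>>> {"api": "move_arm", "payload": {
  "rows": [
    [[0.009, 0.011, -0.005, 0.5], [0.009, 0.011, -0.01, 0], [0.008, 0.01, -0.01, 0], [0, 0, -0.01, 0], [0, 0, 0, 0], [0, 0, 0, 0]]
  ]
}}

```text
t: 7.95
tool_pos: [0.5342, 0.1164, 0.1279]
ee_rot: [-2.916, -1.157, 0.043]
ft_force: [0.1, 0.3, -0.1]
finger_gap: 0.0129
```

```bash
sed -i "s/-.0183+.024\]/-.0183+.0345]/" rep.py; python3 rep.py w6
python3 - <<'E'
from h import *
save(viewer.camera('side'),'d6');save(viewer.camera('scene'),'s6')
a=cv2.imread('pics/side0.png');
x=cv2.imread('pics/d6.png')[120:220,250:360]; y=cv2.imread('pics/s6.png')[180:280,310:420]
cv2.imwrite('pics/c6.png',np.hstack([cv2.resize(q,(400,364),interpolation=cv2.INTER_CUBIC) for q in (x,y)]))
E
```

```text
t 7.95 [0.5342 0.1164 0.1279] x yaw 43.31 tz [-0.0269 -0.0062 -0.9996] f [ 0.1  0.3 -0.1] gap 0.0129 vel 0.0212
cam in tool [ 0.0759  0.0025 -0.1439] [2.0593 2.0599 0.3145]
red box [313 247  17  35 575] knob axis in tool [-0.0034  0.0023]
knob (hole mid) in world [0.533  0.1122 0.1118]
```

View pics/w6.png

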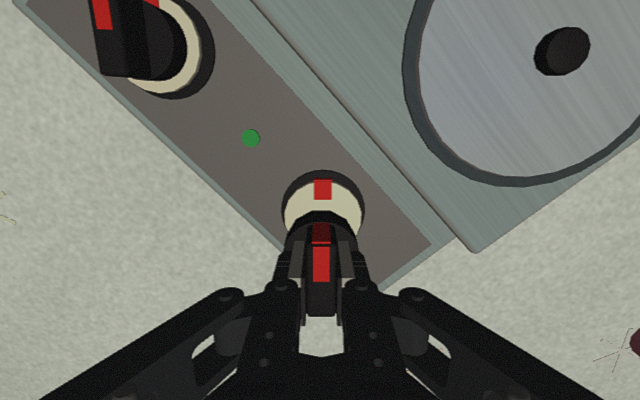

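View pics/c6.png

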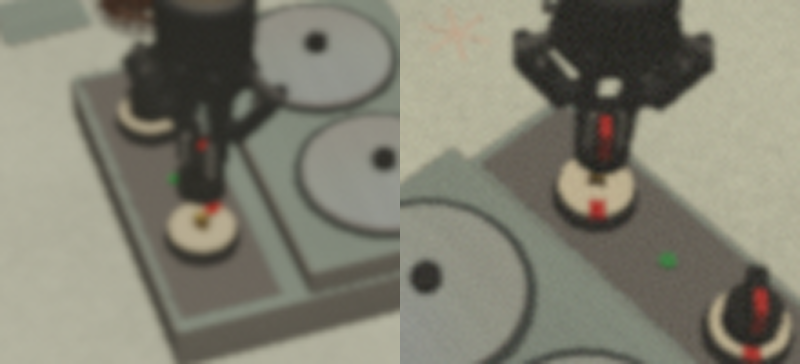

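```bash

python3 - <<'E'
from h import *
i=viewer.camera_info('wrist'); im=cv2.imread('pics/w6.png')[:,:,::-1].copy()
hsv=cv2.cvtColor(im,cv2.COLOR_RGB2HSV)
R=np.zeros(im.shape[:2],bool);R[172:212,280:366]=1
red=R&((hsv[...,0]<8)|(hsv[...,0]>172))&(hsv[...,1]>150)&(hsv[...,2]>100)
ys,xs=np.nonzero(red);t=pix2plane(None,(xs.mean(),ys.mean()),.067,i)[:2];print('tab',t,'-> c',t-.021*np.array([np.cos(np.radians(43.5)),np.sin(np.radians(43.5))]))
wh=R&(im.min(2)>110)&(hsv[...,1]<70)&(im[...,0].astype(int)>im[...,2]+5)|red
P=[]
for v in range(178,230):
    pass
cs,_=cv2.findContours(wh.astype(np.uint8),0,cv2.CHAIN_APPROX_NONE);p=cv2.convexHull(max(cs,key=len))[:,0,:]
p=p[(p[:,1]<209)]
Q=np.array([pix2plane(None,q,.067,i)[:2] for q in p])
from scipy.optimize import least_squares
s=least_squares(lambda c:np.hypot(*(Q-c).T)-.0268,[.533,.112],loss='soft_l1',f_scale=.0005);print(s.x,s.fun.round(4).std(),len(p))
E
```

```text
tab [0.54798305 0.12583142] -> c [0.53275019 0.11137597]
[0.53286886 0.11160769] 0.0007175653280364094 10
```

>>> {"api": "move_arm", "payload": {
  "rows": [
    [[-0.0001, -0.0004, -0.007, 0], [0, 0, -0.007, 0], [0, 0, -0.006, 0], [0, 0, 0, 0], [0, 0, 0, 0]]
  ]
}}

```text
t: 8.52
tool_pos: [0.5341, 0.1147, 0.108]
ee_rot: [-2.918, -1.155, 0.038]
ft_force: [-0.3, -0.4, -0.9]
finger_gap: 0.0128
```

```bash
python3 rep.py w7
```

```text
t 8.5167 [0.5341 0.1147 0.108 ] x yaw 43.21 tz [-0.0237 -0.0059 -0.9997] f [-0.3 -0.4 -0.9] gap 0.0128 vel 0.0126
cam in tool [ 0.0759  0.0025 -0.1438] [2.0593 2.06   0.3146]
red box [313 247  17  35 590] knob axis in tool [-0.0033  0.0023]
knob (hole mid) in world [0.5329 0.1106 0.0918]
```

>>> {"api": "move_arm", "payload": {
  "rows": [
    [[0.0001, 0.0014, -0.001, 0], [0, 0, 0, 0]]
  ]
}}

```text
t: 8.73
tool_pos: [0.5343, 0.1162, 0.107]
ee_rot: [-2.918, -1.155, 0.038]
ft_force: [-0.1, -0.1, -0.6]
finger_gap: 0.0126
```

```bash
python3 rep.py w8
```

```text
t 8.7333 [0.5343 0.1162 0.107 ] x yaw 43.2 tz [-0.0237 -0.0059 -0.9997] f [-0.1 -0.1 -0.6] gap 0.0126 vel 0.0052
cam in tool [ 0.0759  0.0025 -0.1439] [2.0593 2.06   0.3146]
red box [313 247  17  35 592] knob axis in tool [-0.0034  0.0024]
knob (hole mid) in world [0.5331 0.1121 0.0908]
```

>>> {"api": "move_arm", "payload": {
  "rows": [
    [[0, 0, -0.002, 0], [0, 0, -0.002, 0], [0, 0, -0.002, 0], [0, 0, 0, 0]]
  ]
}}

```text
t: 9.12
tool_pos: [0.5346, 0.1163, 0.101]
ee_rot: [-2.918, -1.156, 0.036]
ft_force: [-0.5, 0.1, -1.3]
finger_gap: 0.013
```

```bash
python3 rep.py w9
```

```text
t 9.1167 [0.5346 0.1163 0.101 ] x yaw 43.22 tz [-0.0225 -0.0059 -0.9997] f [-0.5  0.1 -1.3] gap 0.013 vel 0.003
cam in tool [ 0.0759  0.0025 -0.1439] [2.0593 2.06   0.3146]
red box [313 247  17  35 594] knob axis in tool [-0.0034  0.0023]
knob (hole mid) in world [0.5333 0.1122 0.0848]
```

>>> {"api": "move_arm", "payload": {
  "rows": [
    [[-0.0002, -0.0002, -0.002, 0], [0, 0, -0.002, 0], [0, 0, -0.002, 0], [0, 0, 0, 0]]
  ]
}}

```text
t: 9.5
tool_pos: [0.5342, 0.1158, 0.0946]
ee_rot: [-2.918, -1.156, 0.037]
ft_force: [0.3, -0.8, -0.9]
finger_gap: 0.0124
```

```bash
python3 rep.py w10
```

```text
t 9.5 [0.5342 0.1158 0.0946] x yaw 43.23 tz [-0.023  -0.0062 -0.9997] f [ 0.3 -0.8 -0.9] gap 0.0124 vel 0.0044
cam in tool [ 0.0759  0.0025 -0.1439] [2.0593 2.06   0.3145]
red box [313 247  17  35 594] knob axis in tool [-0.0034  0.0024]
knob (hole mid) in world [0.533  0.1117 0.0784]
```

>>> {"api": "move_arm", "payload": {
  "rows": [
    [[0, 0.0002, -0.002, 0], [0, 0, -0.002, 0], [0, 0, -0.002, 0], [0, 0, 0, 0]]
  ]
}}

```text
t: 9.88
tool_pos: [0.5342, 0.1158, 0.0884]
ee_rot: [-2.918, -1.156, 0.037]
ft_force: [-2.4, -1.0, 2.2]
finger_gap: 0.013
```

```bash
python3 rep.py w11
```

```text
t 9.8833 [0.5342 0.1158 0.0884] x yaw 43.22 tz [-0.0229 -0.0065 -0.9997] f [-2.4 -1.   2.2] gap 0.013 vel 0.0064
cam in tool [ 0.0759  0.0025 -0.1439] [2.0593 2.06   0.3144]
red box [313 247  17  35 594] knob axis in tool [-0.0034  0.0024]
knob (hole mid) in world [0.533  0.1117 0.0722]
```

>>> {"api": "move_arm", "payload": {
  "rows": [
    [[0, 0, -0.002, 0], [0, 0, -0.002, 0], [0, 0, -0.002, 0], [0, 0, 0, 0]]
  ]
}}

```text
t: 10.27
tool_pos: [0.5342, 0.1158, 0.0829]
ee_rot: [-2.919, -1.156, 0.036]
ft_force: [-2.3, -1.1, 6.0]
finger_gap: 0.0126
```

```bash
python3 rep.py w12
```

```text
t 10.2667 [0.5342 0.1158 0.0829] x yaw 43.23 tz [-0.0222 -0.0065 -0.9997] f [-2.3 -1.1  6. ] gap 0.0126 vel 0.0065
cam in tool [ 0.0759  0.0025 -0.1439] [2.0593 2.06   0.3145]
red box [313 247  17  35 594] knob axis in tool [-0.0034  0.0024]
knob (hole mid) in world [0.533  0.1117 0.0668]
```

View pics/w12.png

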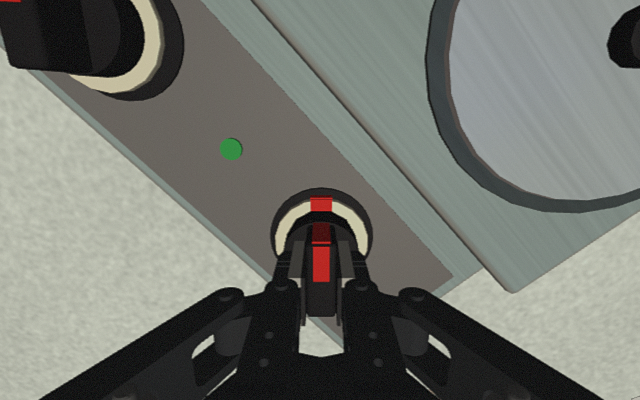

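>>> {"api": "move_arm", "payload": {
  "rows": [
    [[0, 0, -0.0015, 0], [0, 0, -0.001, 0], [0, 0, 0, 0], [0, 0, 0, 0]]
  ]
}}

```text
t: 10.65
tool_pos: [0.5342, 0.1158, 0.0813]
ee_rot: [-2.919, -1.156, 0.035]
ft_force: [-2.7, -1.9, 7.7]
finger_gap: 0.0123
```

>>> {"api": "move_arm", "payload": {
  "rows": [
    [[0, 0, -0.0015, 0], [0, 0, -0.0005, 0], [0, 0, -0.0003, 0], [0, 0, -0.0003, 0], [0, 0, -0.0003, 0], [0, 0, -0.0003, 0], [0, 0, -0.0003, 0], [0, 0, -0.0003, 0], [0, 0, -0.0003, 0], [0, 0, -0.0003, 0], [0, 0, -0.0003, 0], [0, 0, -0.0003, 0], [0, 0, -0.0003, 0], [0, 0, -0.0003, 0], [0, 0, -0.0003, 0], [0, 0, -0.0003, 0]]
  ]
}}

```text
t: 11.98
tool_pos: [0.534, 0.1158, 0.0803]
ee_rot: [-2.92, -1.158, 0.028]
ft_force: [-3.0, -2.4, 8.1]
finger_gap: 0.0126
```

```bash
python3 rep.py w13
python3 - <<'E'
from h import *
save(viewer.camera('side'),'d13');save(viewer.camera('scene'),'s13')
x=cv2.imread('pics/d13.png')[120:220,250:360]; y=cv2.imread('pics/s13.png')[180:280,310:420]
cv2.imwrite('pics/c13.png',np.hstack([cv2.resize(q,(400,364),interpolation=cv2.INTER_CUBIC) for q in (x,y)]))
E
```

```text
t 11.9833 [0.534  0.1158 0.0803] x yaw 43.26 tz [-0.0166 -0.0064 -0.9998] f [-3.  -2.4  8.1] gap 0.0126 vel 0.0045
cam in tool [ 0.0759  0.0025 -0.1439] [2.0593 2.06   0.3144]
red box [313 247  17  35 593] knob axis in tool [-0.0033  0.0024]
knob (hole mid) in world [0.533  0.1117 0.0641]
```

View pics/c13.png

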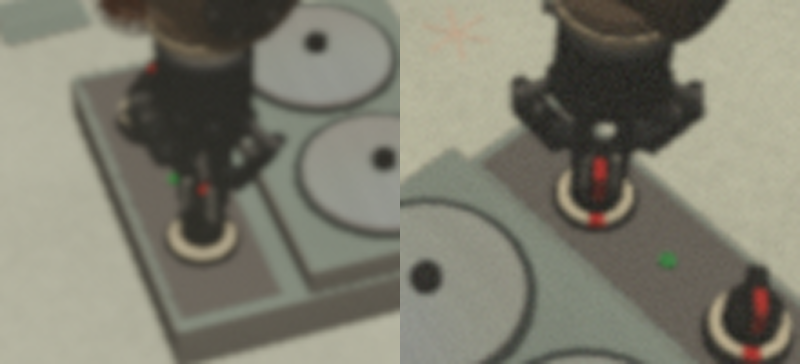

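```bash
python3 -c "
from cell import robot,order
o=robot.observe();print(o['tool_pos'],o['ft_force'],o['finger_gap']);print(order.close_job())"
```

```text
[0.53406917 0.11579131 0.08027608] [-2.68278769 -2.0516047   7.96368989] 0.012811549299208226
the job is handed in; nothing more can be done
None
```

I picked up the black knob, turned its red end to the red tab, pushed it home on the bare spindle and pressed it down. I handed the job in at about 12 s, still gripping and pressing; close_job gives no verdict.

Last checks:
- **Position:** the wrist picture put the knob's axis at (0.533, 0.112), within about 0.6 mm of the collar's measured centre.
- **Turn:** the knob's yaw was about 43°, and the red tab measured 43 to 44°.
- **Tilt:** the tool was leaning about 0.02 rad, within the 0.12 allowed.
- **Press:** the wrist's upward force was about 8 N, roughly 9 N after allowing for about −1 N read before contact. The tool had gone about 9 mm below first contact, so the spindle is at or near its bottom stop.
- **Grip:** the fingers read 12.8 mm open on the 14 mm bar, with the grip set to 60 N. The knob did not slip in the fingers.
- **Pictures:** the scene and side pictures show the knob down on the collar, with red end and red tab aligned.

- **Camera offset:** the wrist camera's reported position disagreed with the tool pose by about 2 mm. I cancelled this by measuring the knob and the collar with the same camera.
- **Sideways force:** about 3 N remained on the tool at the end.
- **Bystanders:** I felt no unexpected contact, but I did not measure where they ended up.

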